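Pin the spring jig and hold a round flask down in its sprung ring

TASK

Make the round steel flask ready for tack welding in the spring jig. First lock the jig's carriage: take the knobbed locking pin out of its storage block and push it fully down through the hole in the carriage tongue into the base beneath. Then lift the flask from its rubber rest by the neck, set it upright in the sprung ring, press it straight down without ramming until the ring is fully home on its three spring cups, and finish there, still gripping the flask and holding it down; leave the flux tin, paint marker and ceramic cup on the bench undisturbed.

Things in the scene. Friction and masses are not known exactly. Their poses are not given: they have to be found in the camera images.
- jig: Fixed grey base plate of the spring jig on the bench. Its origin lies on the bench under the axis of the sprung ring; its x axis runs from the pin hole towards the ring (the pin hole is at x = -95 mm, the end nearer the robot), z up. The whole jig spans x -125 to 75 mm and y -54 to 54 mm. Steel carriage on top (upper face 28 mm above the bench) with three spring cups and three guide posts, their tops 82 mm above the bench, 45 mm from the ring's axis
- jig_carriage (a joint): Slide of the steel carriage along the jig's x axis, m, -0.012 to 0.012; it starts within 1 mm of 0, where its hole lines up with the one in the base. Stiff (8 N of friction), so it stays unless it is pushed hard
- pin_hole (a point): Centre of the mouth of the 13 mm hole in the carriage tongue, on its flat upper face 28 mm above the bench, with a small chamfer. The tongue is 12 mm thick; the hole goes on, 13 mm wide, through the 16 mm base below, 28 mm deep in all. The axis is vertical. Moves with the carriage
- lug_hole (a point): Centre of the 13 mm hole in the fixed base, at the base's upper face, 16 mm above the bench
- jig_ring (a joint): Travel of the sprung ring, m: 0 fully up, grows as it is pressed down, 0.025 fully home on the spring cups. The spring pushes up with about 5 N at the top and 15 N when home; the flask's own weight does not move it
- ring_rim (a point): Centre of the upper rim of the sprung ring (aluminium, 72 mm outside, 48 mm bore, 10 mm high), 77 mm above the bench when up and 52 mm when home. Moves with the ring. A seated flask's ball centre is 23 mm above this point
- pin_block: Plain wooden storage block, 60 x 60 x 30 mm, fixed, with a 13 mm wide, 28 mm deep vertical hole in the middle of its top that holds the pin. Origin in the middle of its underside
- pin_knob (a point): Centre of the locking pin's knob. The pin stands upright: below, a bare steel shank 10 mm thick and 24 mm long with a chamfered tip; above, a round dark knob 36 mm tall, 16 mm thick in the middle and 20 mm at its two rims. This point is 18 mm above the knob's lower face (the shoulder that stops the pin) and 42 mm above the tip. Mass about 60 g
- pin_tip (a point): Lower end of the pin's shank, on its axis. 24 mm below the shoulder
- flask_rest: Fixed black rubber ring, 80 mm across, 20 mm high, on which the flask stands. Origin in the middle of its underside
- flask: Round steel flask, 115 mm tall: a ball of 66 mm diameter and a straight neck of 28 mm diameter standing on it, with a 31 mm lip (6 mm high) at the top. Thick bottom, so that it stays upright by itself in a ring. Origin at the bottom of the ball, z along the neck. Mass about 0.25 kg
- flask_ball (a point): Centre of the flask's ball, 33 mm above its bottom
- flask_neck (a point): Point on the axis of the flask's neck, half-way up its free length: 57 mm above the ball's centre, 25 mm below the top of the flask; the place to grip it
- bench_vise: Green bench vise bolted to the bench between the jig (to its left, seen from the robot) and the pin block and flask rest (to its right or beyond it). Fixed obstacle: it and its handles fill x -131 to 107 mm, y -97 to 97 mm round its origin on the bench and stand 157 mm high; carry things over it
- tin_flux: Small round tin with a green lid, 58 mm across, 28 mm high, loose; leave alone. Origin in the middle of its underside
- marker_paint: White and yellow paint marker, 134 mm long along its y axis, 16 mm thick, loose, lying; leave alone. Origin in the middle of its underside
- cup_big: Pink ceramic gas cup, 24 mm across, 46 mm tall, loose, standing; leave alone. Origin in the middle of its underside

How it is judged (in metres and radians):
On the way, in this order (a step that is already met when the one before it is completed fails the run):
1. the pin is fully down through the carriage tongue into the base (z of pin_tip in the frame of pin_hole below -0.02 m and horizontal distance between pin_tip and lug_hole below 0.004 m and angle between pin_tip's own z axis and vertical below 0.2 rad), for 0.2 s.
2. the flask sits upright in the sprung ring (horizontal distance between flask_ball and ring_rim below 0.006 m and z of flask_ball in the frame of ring_rim below 0.027 m and angle between flask_ball's own z axis and vertical below 0.2 rad), for 0.1 s.
At the end, for the whole second after the job is handed in: Gripper still round the flask or its neck, gripping (over 2 N), at rest and upright within 0.2 rad, ball within 6 mm of the ring axis and seated (under 27 mm above the rim), ring down over 21 of 25 mm; pin tip over 20 mm below the tongue top, within 4 mm of the base hole axis, pin upright too (all of step 1 and all of step 2 and value of joint jig_ring above 0.021 m and contact force between the fingers and flask above 2 N and z of the grasp point in the frame of flask_neck below 0.035 m and linear speed of flask below 0.02 m/s); the arm keeps its last pose, push and grip.
It fails at once if the flask is rammed (over 80 N between flask and jig) (contact force between flask and jig above 80 N).
It fails at once if the flux tin is disturbed (moved over 20 mm) (distance of tin_flux from where it was at the start of the episode above 0.02 m).
It fails at once if the paint marker is disturbed (moved over 20 mm) (distance of marker_paint from where it was at the start of the episode above 0.02 m).
It fails at once if the ceramic cup is disturbed (moved over 20 mm) (distance of cup_big from where it was at the start of the episode above 0.02 m).
It also fails if it takes over 64 s, if anything falls off the work surface, if the arm or the gripper's body presses on something with over 40 N, if the wrist force passes 120 N, or if a joint passes its speed limit or range.

ROBOT

A 6-joint arm with a two-finger parallel gripper is mounted at the origin on a cart in front of the work surface, level with it; the furniture and walls round the work are solid. World frame = base frame: x ahead of the robot, y to its left, z up, the work surface at z = 0. Lengths are in mm, angles in degrees, forces in N, time in s.
With the tool pointing down it reaches from about 300 to 850 mm from the base axis. Payload 4.2 kg.
Tool frame: the origin (TCP) lies midway between the tips of the shut fingers; the grasp point (between the pads) lies env.grasp_offset behind it (env.grasp_offset is the distance from the TCP to the grasp point, in mm); y points along the fingers, x is the direction in which the jaws open and shut, and the axes are right-handed (so a half turn about y gives the same grasp; the last joint's range is limited). The gripper opens to 91 mm and grips with 3 to 60 N. Pads are 32 mm wide; open, the fingers measure 118 mm over their backs; the gripper's body (76 mm by 178 mm) begins 60 mm behind the grasp point.
Start: joints at [-73.912, 18.312, 89.639, -0, 72.044, -1.146], TCP at [170.367, -549.198, 213.976] pointing down, gripper open.
Joint ranges: [-177.97, 177.97], [-48.28, 115.42], [12.27, 149.76], [-77.06, 257.06], [2.81, 150.46], [-146.56, 146.56]. Speed limits (degrees/s): [147.25, 147.25, 180, 180, 180, 180].

INTERFACE

Orientations are given as [roll, pitch, yaw] about the fixed x, y, z axes, in that order (R = Rz(yaw) Ry(pitch) Rx(roll)).
In Python, from workcell import state, vision, job, env gives the robot as it stands.
- The arm moves only by the shell command python3 -m handwheel 'ROWS' [FORCE]. ROWS is JSON, a list of rows, each a list of 3 entries, a list of its own where there are three numbers: the finger opening in cm, from 0 to 9.12, then the shift along the tool's x, y, z in cm, then the turn about the tool's y in degrees. A call has 1 to 10 rows; each row is the pose to reach, as a shift and turn from the pose measured when the call began, along the tool's axes at that moment; what a row does not reach only later rows make up. A row lasts 1/10 s, in which the tool goes at most 50 mm and 8.59 degrees, less where a joint would pass 70% of its speed; a pose out of reach is approached as far as the arm can. A call with a gripper value outside its range is refused whole. The fingers move at their own pace and stop on an object; FORCE is the grip in N (left out, the last holds). Time passes only in rows, so rows that repeat a pose let the fingers close. It gives the time, the measured TCP pose, the force and the opening at its end, in the units of the state.
- state(): the state, without advancing time (a new reading comes with each control period).
- vision.grab_frame(name): name is "scene" or "top" or "wrist"; returns the picture (400x640x3 uint8, red, green, blue); there is no depth.
- vision.camera_model(name): a dict with "fov_y" (degrees; the focal length in pixels is half the picture's height over the tangent of half this angle, whatever the lens; pixels are square), "cx", "cy" (the principal point, pixels), "extrinsics" (4x4, takes a point from world to camera coordinates). Camera axes: x right, y up, looking along -z (the intrinsics and any distortion apply to the point x, -y, -z); pixel columns grow to the right and rows downward; lengths in mm; the calibration is good to about 2 mm. The wrist camera is an equidistant fisheye: a pixel r from the principal point sees the ray r / f radians off the axis. A picture is of the moment at which its call begins: read the wrist's pose just before it. camera_model takes no time and is no camera call; for the wrist camera it gives the pose at the moment of the call.
- job.job_done(): hands the job in, once; it reports no verdict.
The state is a dict: "time_s": time; "qpos": joint angles; "qvel": joint speeds; "effort": joint torques, N m; "ee_pos": TCP position; "ee_rot": TCP orientation; "force": force on the tool from outside, world axes, zero at the start; "torque": the same for the moment, N m; "gripper_width": finger opening in mm.
Only numpy, scipy, OpenCV 4.12 (cv2) and the standard library are available. Lean on these libraries where they do the work, as an engineer would, in place of code of your own. Each camera call takes 0.05 s, during which the arm holds its last target.

## Working session

There is one attempt and no reset: what is moved stays moved. The work goes in short steps, Python scripts to look and compute and a shell command to move; the robot and the scene stay as the last step left them, time stands still between calls to the robot, and variables do not carry over. Pictures are saved under pics/ and viewed, and the job is handed in when it is done.

```bash
mkdir -p pics; ls; python3 - <<'E'
from workcell import state, vision, job, env
import cv2, numpy as np
print(state()); print(env.grasp_offset)
for n in ["scene","top","wrist"]:
    m=vision.camera_model(n); print(n,m['fov_y'],m['cx'],m['cy'],{k:v for k,v in m.items() if k not in('fov_y','cx','cy','extrinsics')}); print(np.round(m['extrinsics'],3).tolist())
    cv2.imwrite(f'pics/{n}0.png',vision.grab_frame(n)[:,:,::-1])
E
```

```text
pics
{'time_s': 0.0, 'qpos': array([-7.39118136e+01,  1.83515602e+01,  8.97092569e+01, -2.13642668e-03,
        7.20427347e+01, -1.14522771e+00]), 'qvel': array([ 0.0523494 ,  0.02123147, -0.00403261,  0.06408303,  0.11010089,
       -0.02604965]), 'effort': array([ 1.37118959e-04, -4.12465239e+01, -2.31973761e+01,  7.29150069e-02,
        4.58122243e-02, -1.40276456e-04]), 'ee_pos': array([ 170.20298668, -548.68291932,  213.10177562]), 'ee_rot': array([-89.9999611 ,   0.10357177, -72.76592535]), 'force': array([-0.14182686,  0.51136474,  0.6354005 ]), 'torque': array([ 0.03541259, -0.01569997,  0.00631727]), 'gripper_width': 91.29749179643113}
18.8
scene 51.48881334328952 314.0906951499505 201.51214355460354 {}
[[-0.623, -0.782, -0.007, 363.076], [0.337, -0.277, 0.9, -264.355], [-0.706, 0.558, 0.436, -555.988], [0.0, 0.0, 0.0, 1.0]]
top 52.621639888524285 320.60795101709584 193.12988880859277 {}
[[0.013, -1.0, -0.003, -8.71], [0.998, 0.013, 0.056, -604.575], [-0.056, -0.004, 0.998, -941.272], [0.0, 0.0, 0.0, 1.0]]
wrist 65.70646984690485 322.1204161772775 200.67785004654232 {}
[[0.296, -0.955, -0.001, -574.475], [0.926, 0.287, -0.244, 26.937], [0.234, 0.071, 0.97, -389.312], [0.0, 0.0, 0.0, 1.0]]
```

View images.

View pics/top0.png

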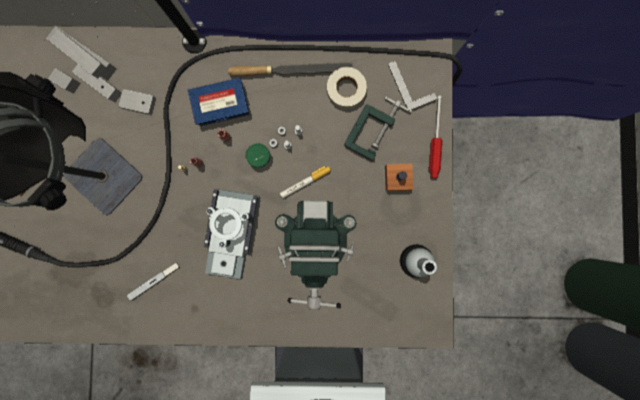

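View pics/scene0.png

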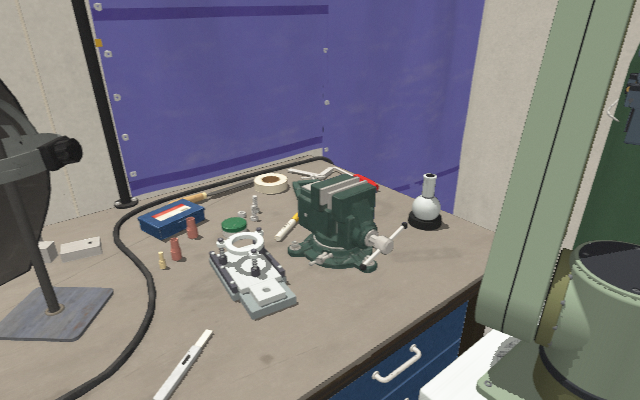

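View pics/wrist0.png

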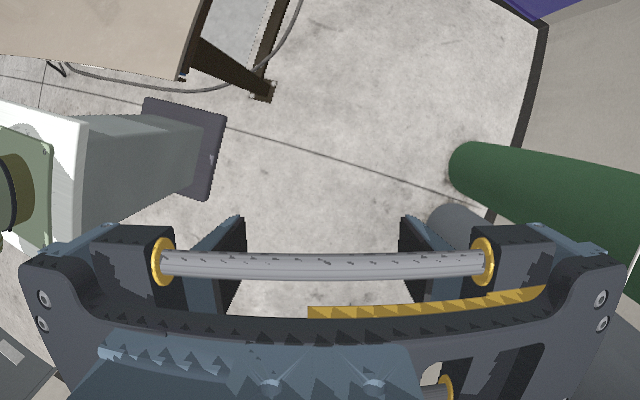

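```bash
cat > h.py <<'E'
import numpy as np, cv2
from workcell import state, vision, env
from scipy.spatial.transform import Rotation as R
def ray(n,u,v,m=None):
    m=m or vision.camera_model(n); f=200/np.tan(np.radians(m['fov_y'])/2)
    x,y=(u-m['cx'])/f,(v-m['cy'])/f
    if n=='wrist':
        r=np.hypot(x,y); s=np.sin(r)/r if r>1e-9 else 1; d=np.array([x*s,-y*s,-np.cos(r)])
    else: d=np.array([x,-y,-1.])
    E=np.array(m['extrinsics']); Rm=E[:3,:3]; o=-Rm.T@E[:3,3]
    d=Rm.T@d; return o,d/np.linalg.norm(d)
def plane(n,u,v,z,m=None):
    o,d=ray(n,u,v,m); return o+d*(z-o[2])/d[2]
def proj(n,p,m=None):
    m=m or vision.camera_model(n); f=200/np.tan(np.radians(m['fov_y'])/2)
    E=np.array(m['extrinsics']); c=E[:3,:3]@np.array(p,float)+E[:3,3]
    x,y,z=c[0],-c[1],-c[2]
    if n=='wrist':
        r=np.hypot(x,y); t=np.arctan2(r,z); return np.array([m['cx']+f*t*x/r,m['cy']+f*t*y/r])
    return np.array([m['cx']+f*x/z,m['cy']+f*y/z])
def tri(rays):
    A=np.zeros((3,3));b=np.zeros(3)
    for o,d in rays:
        P=np.eye(3)-np.outer(d,d);A+=P;b+=P@o
    p=np.linalg.solve(A,b); return p,[np.linalg.norm((np.eye(3)-np.outer(d,d))@(p-o)) for o,d in rays]
def cmd(target_grasp,s=None):
    "shift in cm along tool axes so the grasp point goes to target"
    s=s or state(); Rm=R.from_euler('xyz',s['ee_rot'],degrees=True).as_matrix()
    g=s['ee_pos']-env.grasp_offset*Rm[:,1]
    return Rm.T@(np.array(target_grasp)-g)/10, g
E
python3 - <<'E'
import cv2
t=cv2.imread('pics/top0.png')
a=cv2.resize(t[180:290,190:270],None,fx=5,fy=5,interpolation=cv2.INTER_CUBIC)
b=cv2.resize(t[150:290,375:450],None,fx=4,fy=4,interpolation=cv2.INTER_CUBIC)
cv2.imwrite('pics/c1.png',a);cv2.imwrite('pics/c2.png',b)
s=cv2.imread('pics/scene0.png')
cv2.imwrite('pics/c3.png',cv2.resize(s[220:330,200:310],None,fx=5,fy=5,interpolation=cv2.INTER_CUBIC))
E
```

```text
(no output)
```

View pics/c1.png

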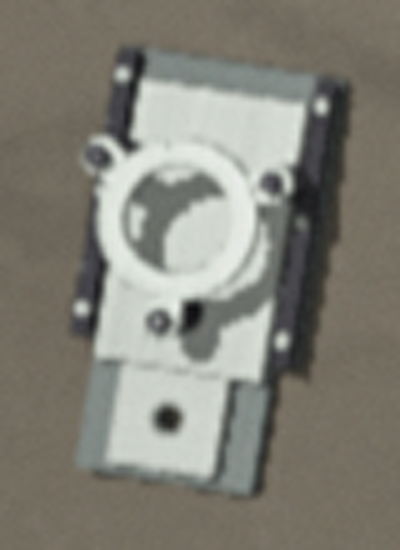

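View pics/c2.png

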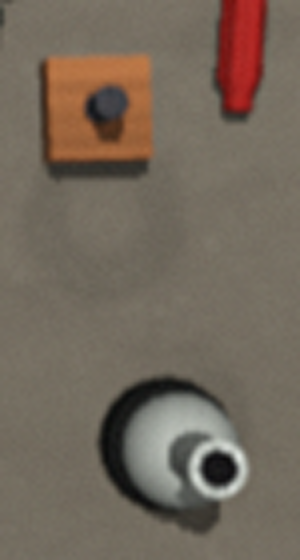

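View pics/c3.png

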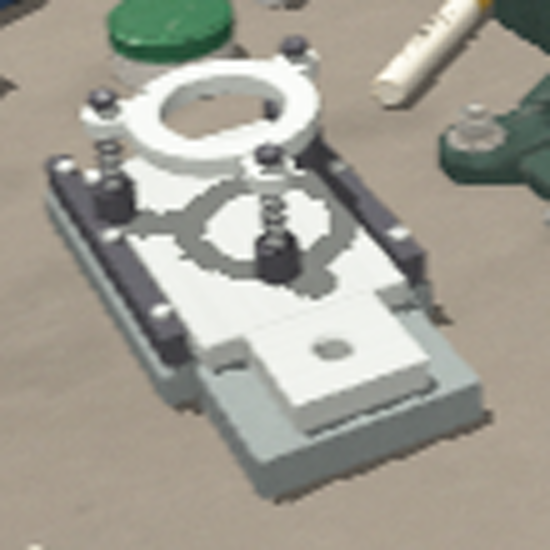

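```bash
python3 - <<'E'
from h import *
c=lambda u,v,x0,y0,k:((u+.5)/k-.5+x0,(v+.5)/k-.5+y0)
H=plane('top',*c(168,418,190,180,5),28); Rg=plane('top',*c(188,218,190,180,5),77)
K=plane('top',*c(107,103,375,150,4),66); Bc=plane('top',*c(97,109,375,150,4),30)
print('hole',H,'ring',Rg,'knob',K,'block',Bc, 'dist',np.linalg.norm((Rg-H)[:2]),'jigyaw',np.degrees(np.arctan2(*(Rg-H)[1::-1])))
print('scene hole',plane('scene',*c(334,348,200,220,5),28),'scene ring',plane('scene',*c(222,107,200,220,5),77))
for z in (125,130,135): print('flask',z,plane('top',*c(218,468,375,150,4),z), proj('scene',plane('top',*c(218,468,375,150,4),z)))
s=cv2.imread('pics/scene0.png')
cv2.imwrite('pics/c4.png',cv2.resize(s[165:240,395:455],None,fx=7,fy=7,interpolation=cv2.INTER_CUBIC))
E
```

```text
hole [438.27887465 222.91648883  28.        ] ring [532.0000771  204.57540154  77.        ] knob [ 644.20722822 -182.63976564   66.        ] block [ 644.32107266 -183.84878261   30.        ] dist 95.49900142602274 jigyaw -11.072752248651337
scene hole [436.65264948 223.16842039  28.        ] scene ring [530.66632326 209.48000979  77.        ]
flask 125 [ 448.34996298 -229.01166336  125.        ] [429.00325902 174.13268625]
flask 130 [ 448.95208202 -227.69091168  130.        ] [428.67123832 172.15351075]
flask 135 [ 449.55420105 -226.37016001  135.        ] [428.33746043 170.16386066]
```

View pics/c4.png

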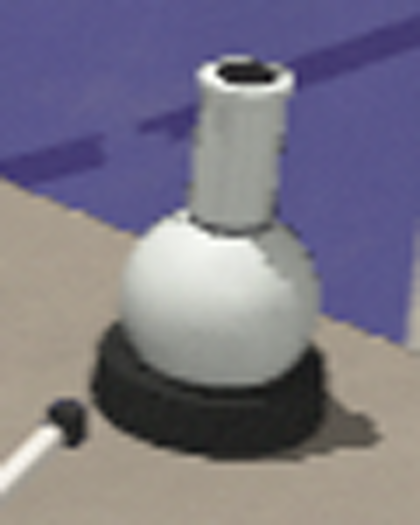

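```bash
python3 - <<'E'
from h import *
print(cmd([644,-183,150]), state()['ee_rot'])
m=np.array(vision.camera_model('wrist')['extrinsics']); s=state()
Rm=R.from_euler('xyz',s['ee_rot'],degrees=True).as_matrix()
print('cam in tool',Rm.T@(-m[:3,:3].T@m[:3,3]-s['ee_pos']))
for z in (0,157): print('vise L/R',plane('top',277,255,z),plane('top',355,255,z),plane('top',315,305,z),plane('top',315,200,z))
E
```

```text
(array([-20.89540155,   8.23916326,  56.08747804]), array([ 170.2533284 , -548.85471871,  232.1285393 ])) [-9.00010942e+01  7.50587151e-02 -7.27652015e+01]
cam in tool [ 1.22874236e-01 -1.70210548e+02  6.88303974e+01]
vise L/R [456.09040735 101.40786821   0.        ] [458.52327438 -85.08136529   0.        ] [339.38917655   8.9313766    0.        ] [588.85337297  12.30551288   0.        ]
vise L/R [471.32236493  84.28873571 157.        ] [473.36302383 -72.13613592 157.        ] [373.43481023   6.7205938  157.        ] [582.68230495   9.55077774 157.        ]
```

```bash
python3 -m handwheel '[[9,[-5,1,11],6],[9,[-10,2,22],12],[9,[-15,3,33],18],[9,[-20.9,4,44],24],[9,[-20.9,5,50],28.2],[9,[-20.9,5,56.1],28.2],[9,[-20.9,5,56.1],28.2],[9,[-20.9,5,56.1],28.2],[9,[-20.9,5,56.1],28.2],[9,[-20.9,5,56.1],28.2]]' 10
```

```text
time_s: 1.15
ee_pos: [562.3, -239.8, 171.5]
ee_rot: [-90.1, 0.1, -101.0]
force: [0.9, -1.2, -0.1]
gripper_width: 89.7
```

```bash
python3 - <<'E'
from h import *
print(cmd([644,-183,150]), state()['ee_rot'])
E
```

```text
(array([-7.12127221,  4.03144029,  6.94281329]), array([ 562.34091091, -239.77634903,  190.31138623])) [-9.00600540e+01  6.09399622e-02 -1.00951376e+02]
```

```bash
python3 -m handwheel '[[9,[-3.5,2,3.5],0],[9,[-7.1,4,6.9],0],[9,[-7.1,4,6.9],0],[9,[-7.1,4,6.9],0],[9,[-7.1,4,6.9],0],[9,[-7.1,4,6.9],0]]'; python3 - <<'E'
from h import *
print(cmd([644,-183,54]))
print(proj('wrist',[644,-183,66]),proj('wrist',[644,-183,30]))
cv2.imwrite('pics/w1.png',vision.grab_frame('wrist')[:,:,::-1])
E
```

```text
time_s: 1.75
ee_pos: [642.7, -184.4, 132.5]
ee_rot: [-90.0, 0.0, -101.0]
force: [-0.4, -0.3, 0.6]
gripper_width: 89.9
(array([-0.16228693,  9.73466935,  0.10523336]), array([ 642.66874596, -184.44861478,  151.34602773]))
[320.03741741 210.70693323] [320.30352795 199.77674967]
```

View pics/w1.png

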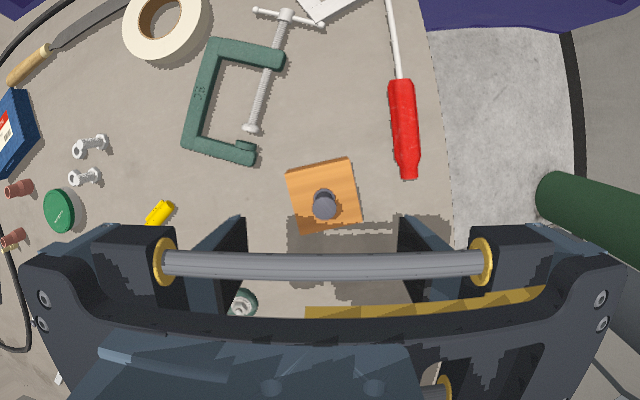

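```bash
python3 - <<'E'
from h import *
w=cv2.imread('pics/w1.png')
cv2.imwrite('pics/c5.png',cv2.resize(w[150:245,275:375],None,fx=6,fy=6,interpolation=cv2.INTER_CUBIC))
E
```

```text
(no output)
```

View pics/c5.png

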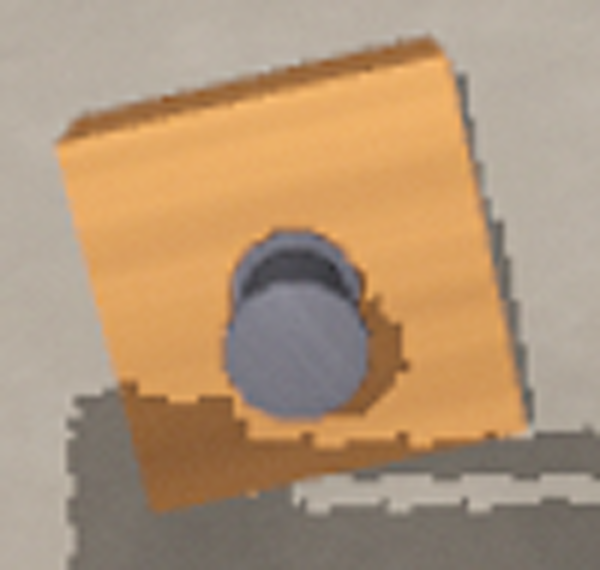

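```bash
python3 - <<'E'
from h import *
p=plane('wrist',324.5,207.8,66);q=plane('wrist',324.4,198.8,31);print(p,q,cmd([p[0],p[1],54]),cmd([p[0],p[1],80])[0])
E
```

```text
[ 645.72563942 -186.96332303   66.        ] [ 644.4919267  -186.88719329   31.        ] (array([0.19223537, 9.75341408, 0.33679198]), array([ 642.75444154, -184.48721198,  151.53454676])) [0.1905872  7.15341468 0.33740215]
```

```bash
python3 -m handwheel '[[6,[0.1,4,0.3],0],[5,[0.1,8,0.3],0],[5,[0.1,9.5,0.3],0],[5,[0.1,9.7,0.3],0],[5,[0.1,9.7,0.3],0],[5,[0.1,9.7,0.3],0]]'; python3 - <<'E'
from h import *
print(cmd([645,-186,54]))
cv2.imwrite('pics/w2.png',vision.grab_frame('wrist')[:,:,::-1])
E
```

```text
time_s: 2.4
ee_pos: [647.0, -186.6, 38.0]
ee_rot: [-89.8, 0.0, -101.1]
force: [0.3, 0.2, -0.3]
gripper_width: 50.3
(array([-0.02428986,  0.28342585, -0.19707559]), array([ 646.8753226 , -186.615053  ,   56.84267033]))
```

View pics/w2.png

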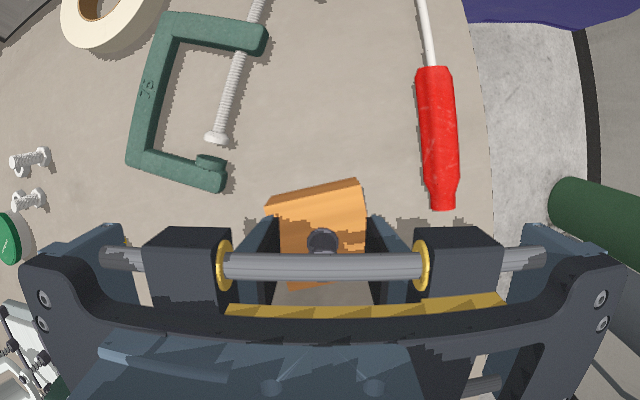

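```bash
python3 -m handwheel '[[3,[0,0.2,-0.2],0],[2.4,[0,0.3,-0.2],0],[1,[0,0.3,-0.2],0],[0.5,[0,0.3,-0.2],0],[0.5,[0,0.3,-0.2],0],[0.5,[0,0.3,-0.2],0]]' 25; python3 - <<'E'
from h import *
print(cmd([645,-186,54]))
E
```

```text
time_s: 3.05
ee_pos: [645.0, -186.2, 35.1]
ee_rot: [-89.7, 0.0, -101.1]
force: [-0.1, -0.4, 0.1]
gripper_width: 17.5
(array([-0.01822316, -0.01338417,  0.00011734]), array([ 644.96447738, -186.17872427,   53.86613775]))
```

```bash
python3 -m handwheel '[[0.5,[0,0,0],0],[0.5,[0,0,0],0],[0.5,[0,-1,0],0],[0.5,[0,-3,0],0],[0.5,[0,-7,0],0],[0.5,[0,-12,0],0],[0.5,[0,-16,0],0],[0.5,[0,-20,0],0],[0.5,[0,-20,0],0],[0.5,[0,-20,0],0]]'; python3 - <<'E'
from h import *
print(cmd([438,223,254]))
cv2.imwrite('pics/w3.png',vision.grab_frame('wrist')[:,:,::-1])
E
```

```text
time_s: 4.05
ee_pos: [644.3, -186.1, 236.5]
ee_rot: [-89.6, -0.0, -101.1]
force: [0.2, -0.5, -1.0]
gripper_width: 17.8
(array([-36.1878008 ,  -0.0613711 , -28.08414027]), array([ 644.21553745, -186.02485842,  255.33420468]))
```

View pics/w3.png

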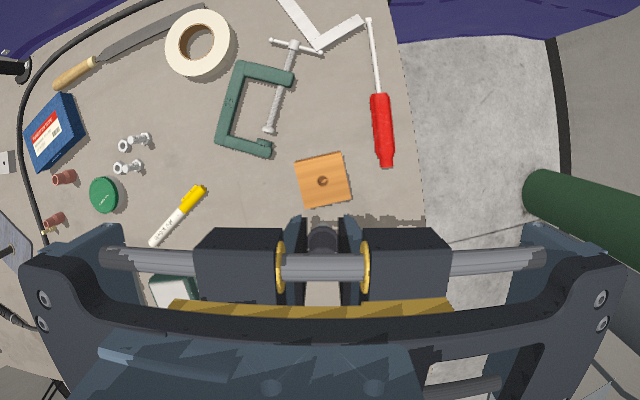

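```bash
python3 -m handwheel '[[0.5,[-3.6,0,-2.8],0],[0.5,[-7.5,0,-5.8],0],[0.5,[-11.4,0,-8.8],0],[0.5,[-15.3,0,-11.8],0],[0.5,[-19.2,0,-14.8],0],[0.5,[-23.1,0,-17.8],0],[0.5,[-27,0,-20.8],0],[0.5,[-31,0,-24],0],[0.5,[-34.5,0,-27],0],[0.5,[-36.2,0,-28.1],0]]'; python3 - <<'E'
from h import *
print(cmd([438,223,150]), state()['qpos'])
E
```

```text
time_s: 5.1
ee_pos: [433.7, 225.5, 231.9]
ee_rot: [-90.1, -0.1, -100.9]
force: [-0.7, 0.2, -0.2]
gripper_width: 17.6
(array([ 0.15453404, 10.07037377,  0.47909982]), array([433.76188471, 225.54791032, 250.70814788])) [ 2.61391596e+01  9.90317528e+00  9.85227346e+01 -2.18364187e-02
  7.16954461e+01  1.27017635e+02]
```

```bash
python3 -m handwheel '[[0.5,[0.15,4,0.5],0],[0.5,[0.15,8,0.5],0],[0.5,[0.15,10,0.5],0],[0.5,[0.15,10,0.5],0],[0.5,[0.15,10,0.5],0],[0.5,[0.15,10,0.5],0]]'; python3 - <<'E'
from h import *
print(cmd([438,223,130]), proj('wrist',[438,223,28]))
cv2.imwrite('pics/w4.png',vision.grab_frame('wrist')[:,:,::-1])
cv2.imwrite('pics/s4.png',vision.grab_frame('scene')[:,:,::-1])
E
```

```text
time_s: 5.7
ee_pos: [439.0, 223.2, 132.9]
ee_rot: [-90.0, -0.0, -100.9]
force: [0.0, -0.4, 0.7]
gripper_width: 17.5
(array([ 0.04226342,  2.16680631, -0.09379957]), array([439.00085059, 223.24795107, 151.66795403])) [322.50556435 201.23224049]
```

View pics/w4.png

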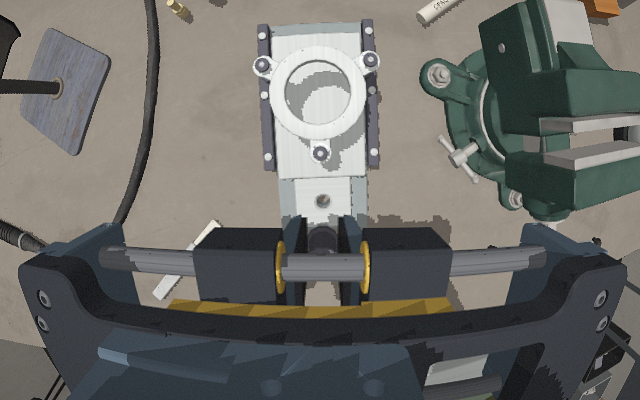

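View pics/s4.png

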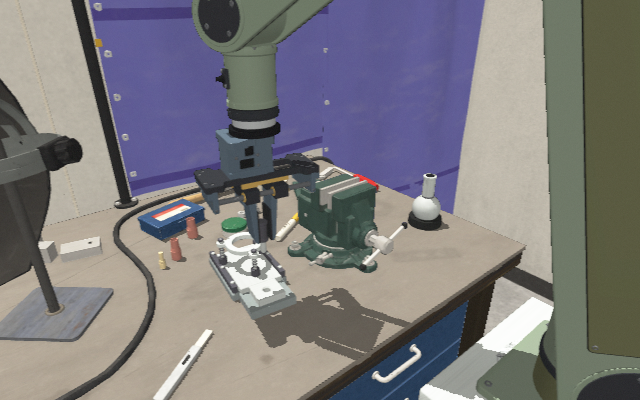

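```bash
python3 - <<'E'
from h import *
w=cv2.imread('pics/w4.png')
cv2.imwrite('pics/c6.png',cv2.resize(w[185:285,275:370],None,fx=6,fy=6,interpolation=cv2.INTER_CUBIC))
w=cv2.imread('pics/s4.png')
cv2.imwrite('pics/c7.png',cv2.resize(w[180:320,205:305],None,fx=4,fy=4,interpolation=cv2.INTER_CUBIC))
E
```

```text
(no output)
```

View pics/c6.png

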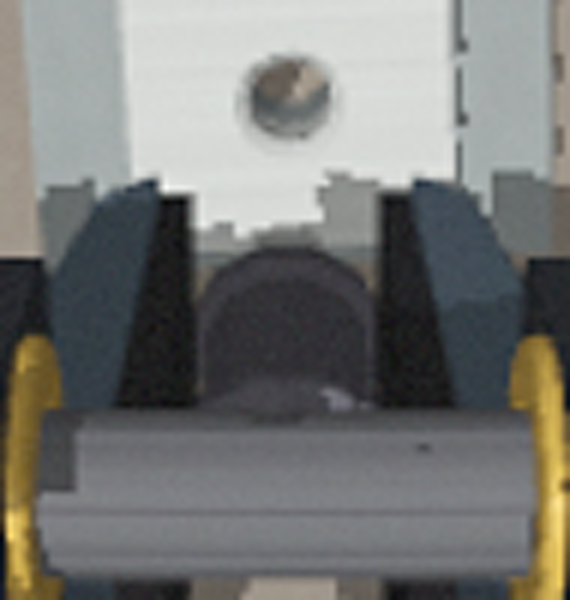

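View pics/c7.png

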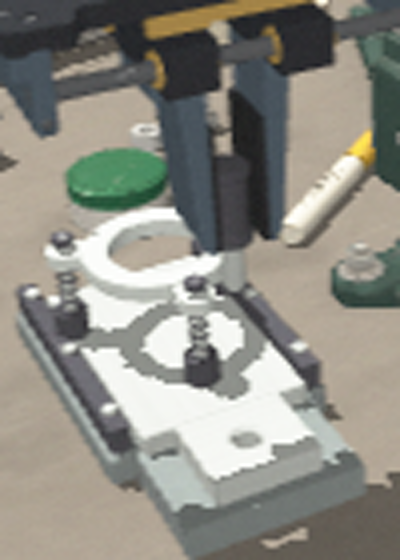

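```bash
python3 - <<'E'
from h import *
s=state();g=cmd([0,0,0])[1];Rm=R.from_euler('xyz',s['ee_rot'],degrees=True).as_matrix()
print('hole w',plane('wrist',322.75,200.6,28), 'grasp',g)
for z in(127.7,131):
  p=plane('wrist',322.2,226.3,z); print(Rm.T@(p-g))
e=plane('scene',263.1,252.4,g[2]-48); print('tip scene',e, Rm.T@(e-g), proj('scene',g-[0,0,48]))
E
```

```text
hole w [438.59161491 222.72325294  28.        ] grasp [439.00592582 223.27148549 151.92973798]
[ 0.05094771 24.2349425   8.82345031]
[ 0.0491114  20.93560634  9.950943  ]
tip scene [437.81984685 223.79878539 103.92973798] [-0.29443339 47.99924284 -1.29260363] [262.98861232 251.99245599]
```

```bash
python3 -m handwheel '[[0.5,[0.04,3,0],0],[0.5,[0.04,5.5,0],0],[0.5,[0.04,6.8,0],0],[0.5,[0.04,7,0],0],[0.5,[0.04,7,0],0],[0.5,[0.04,7,0],0]]'; python3 - <<'E'
from h import *
print(cmd([439,222.9,76]))
cv2.imwrite('pics/c8.png',cv2.resize(vision.grab_frame('wrist')[150:285,225:425,::-1],None,fx=4,fy=4,interpolation=cv2.INTER_CUBIC))
cv2.imwrite('pics/c9.png',cv2.resize(vision.grab_frame('scene')[210:320,205:315,::-1],None,fx=5,fy=5,interpolation=cv2.INTER_CUBIC))
E
```

```text
time_s: 6.4
ee_pos: [440.0, 223.3, 64.4]
ee_rot: [-89.8, 0.1, -100.9]
force: [0.2, -0.3, 0.7]
gripper_width: 17.7
(array([ 0.05414104,  0.71625464, -0.08463625]), array([439.91184979, 223.26458591,  83.16569136]))
```

View pics/c8.png

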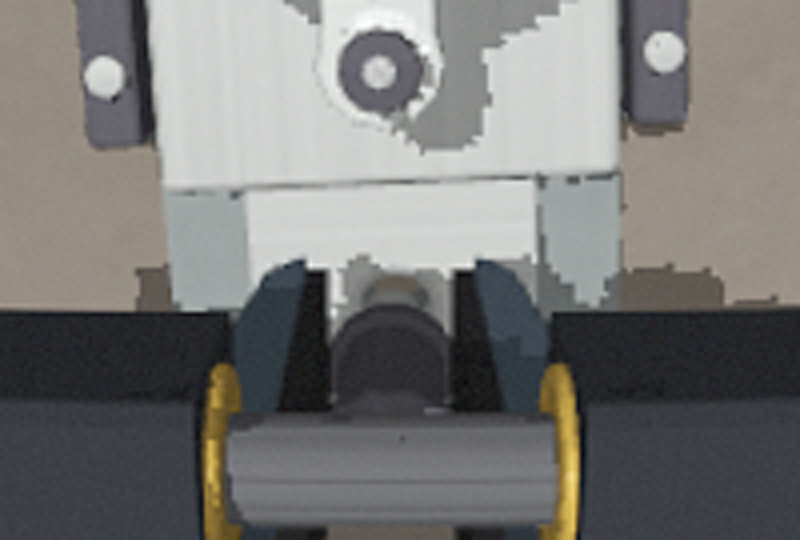

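View pics/c9.png

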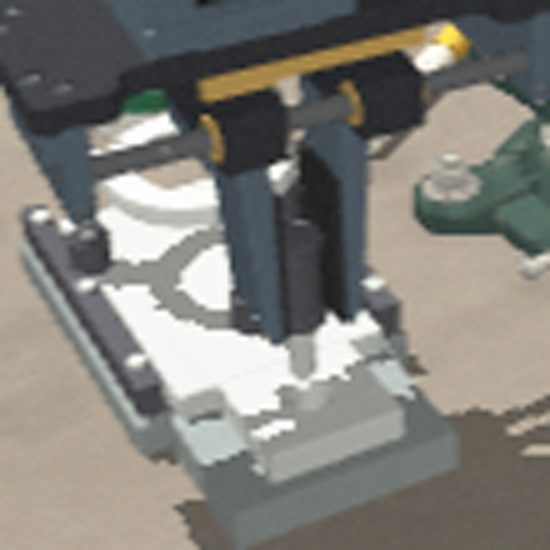

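```bash
python3 -m handwheel '[[0.5,[0.08,0,-0.07],0],[0.5,[0.08,0.3,-0.07],0],[0.5,[0.08,0.6,-0.07],0],[0.5,[0.08,0.9,-0.07],0],[0.5,[0.08,1.1,-0.07],0],[0.5,[0.08,1.2,-0.07],0],[0.5,[0.08,1.2,-0.07],0]]'; python3 - <<'E'
from h import *
print(cmd([439,222.9,52]),state()['force'],state()['torque'])
E
```

```text
time_s: 7.2
ee_pos: [438.8, 222.5, 52.0]
ee_rot: [-89.9, 0.1, -100.9]
force: [0.7, -0.3, -0.6]
gripper_width: 17.4
(array([-0.0387272 ,  1.87562166,  0.00823101]), array([438.80420189, 222.52311817,  70.75558691])) [ 0.72831855 -0.34594604 -0.58642898] [ 0.02421231 -0.00606337 -0.01576833]
```

```bash
python3 -m handwheel '[[0.5,[0,0.3,0],0],[0.5,[0,0.6,0],0],[0.5,[0,0.9,0],0],[0.5,[0,1.2,0],0],[0.5,[0,1.5,0],0],[0.5,[0,1.8,0],0],[0.5,[0,1.9,0],0],[0.5,[0,1.9,0],0]]'; python3 - <<'E'
from h import *
print(cmd([439,222.9,52]),state()['force'],state()['torque'])
E
```

```text
time_s: 8.0
ee_pos: [438.9, 222.5, 33.1]
ee_rot: [-89.9, 0.1, -100.9]
force: [-0.8, 0.4, 0.4]
gripper_width: 17.2
(array([-0.04226752, -0.01405783,  0.00876002]), array([438.8344752 , 222.50155292,  51.85881986])) [-0.77475133  0.39431142  0.35279027] [-0.01688529  0.10330355 -0.00575301]
```

```bash
python3 -m handwheel '[[0.5,[0,0.08,0],0],[0.5,[0,0.16,0],0],[0.5,[0,0.2,0],0],[0.5,[0,0.2,0],0]]'; python3 - <<'E'
from h import *
print(cmd([439,222.9,52]),state()['force'],state()['torque'])
cv2.imwrite('pics/c10.png',cv2.resize(vision.grab_frame('scene')[210:320,205:315,::-1],None,fx=5,fy=5,interpolation=cv2.INTER_CUBIC))
E
```

```text
time_s: 8.4
ee_pos: [439.2, 222.6, 32.7]
ee_rot: [-89.8, 0.1, -100.9]
force: [-3.4, -2.1, 13.8]
gripper_width: 17.2
(array([-0.02615231, -0.04635708, -0.02060204]), array([439.15454711, 222.6047845 ,  51.53664305])) [-3.40224038 -2.07286668 13.84845928] [-0.34083869  0.62159251 -0.01883879]
```

View pics/c10.png

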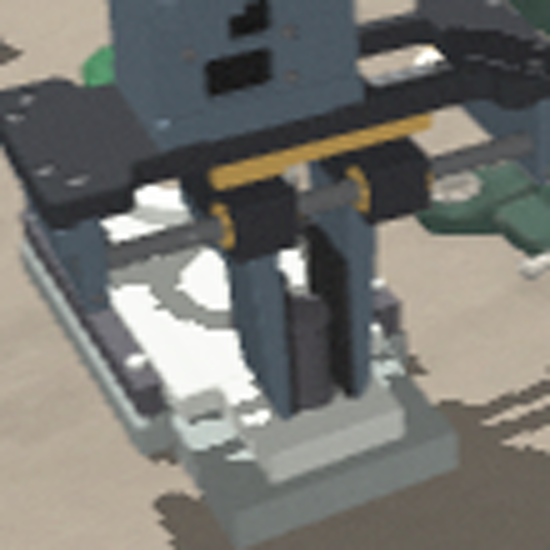

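```bash
python3 -m handwheel '[[0.5,[0,-0.02,0],0],[2.5,[0,-0.02,0],0],[4,[0,-0.02,0],0],[4,[0,-0.05,0],0],[4,[0,-0.05,0],0],[4,[0,-3,0],0],[4,[0,-8,0],0],[4,[0,-13,0],0],[4,[0,-17,0],0],[4,[0,-17,0],0]]'; python3 - <<'E'
from h import *
s=state();print(cmd([448,-229,270]),s['force'])
w=vision.grab_frame('wrist')[:,:,::-1]
cv2.imwrite('pics/w5.png',w)
E
```

```text
time_s: 9.45
ee_pos: [441.9, 224.0, 208.6]
ee_rot: [-89.2, 0.5, -100.9]
force: [0.9, 0.3, -0.7]
gripper_width: 40.0
(array([44.31558297, -4.55298891,  9.23353079]), array([441.61668256, 223.90990905, 227.36507516])) [ 0.88943086  0.31073715 -0.71515857]
```

View pics/w5.png

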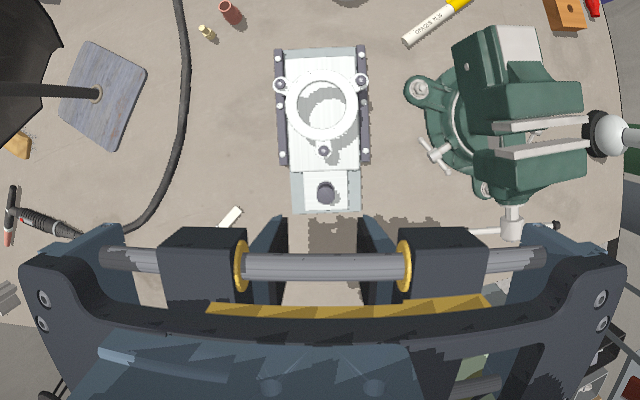

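```bash
python3 -m handwheel '[[6,[4,-2,0.8],0],[6,[9,-4.5,1.8],0],[6,[14,-4.5,2.8],0],[6,[19,-4.5,3.8],0],[6,[24,-4.5,4.8],0],[6,[29,-4.5,5.8],0],[6,[34,-4.5,6.8],0],[6,[39,-4.5,8],0],[6,[43,-4.5,9],0],[6,[44.3,-4.5,9.2],0]]'; python3 - <<'E'
from h import *
s=state();print(cmd([448,-229,200]),s['ee_rot'],s['time_s'])
w=cv2.imread('pics/w5.png')
cv2.imwrite('pics/c11.png',cv2.resize(w[40:220,260:390],None,fx=4,fy=3.3 and 4,interpolation=cv2.INTER_CUBIC)[:600])
E
```

```text
time_s: 10.5
ee_pos: [445.6, -233.2, 246.3]
ee_rot: [-89.7, 0.3, -101.1]
force: [0.1, 0.4, -0.3]
gripper_width: 60.3
(array([-0.43439576,  6.51416261,  0.12847914]), array([ 445.50173508, -233.28976286,  265.10997398])) [ -89.7006313     0.30503923 -101.10635398] 10.5
```

View pics/c11.png

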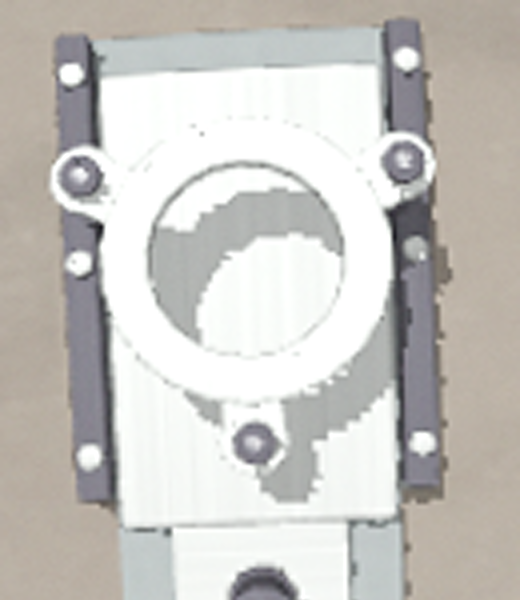

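```bash
python3 -m handwheel '[[7,[-0.4,3,0.1],0],[7,[-0.4,6,0.1],0],[7,[-0.4,6.5,0.1],0],[7,[-0.4,6.5,0.1],0],[7,[-0.4,6.5,0.1],0]]'; python3 - <<'E'
from h import *
s=state();print(cmd([448,-229,100]),s['ee_rot'],s['time_s'])
print(proj('wrist',[448.2,-229.3,123]))
w=vision.grab_frame('wrist')[:,:,::-1]
cv2.imwrite('pics/w6.png',w)
E
```

```text
time_s: 11.0
ee_pos: [448.4, -229.3, 182.0]
ee_rot: [-89.6, 0.3, -101.1]
force: [0.8, -0.6, 0.4]
gripper_width: 70.0
(array([ 0.01427242, 10.08263336, -0.09457598]), array([ 448.2329762 , -229.40952002,  200.82976937])) [ -89.63723619    0.28400999 -101.085798  ] 11.0
[322.47005354 215.34265102]
```

View pics/w6.png

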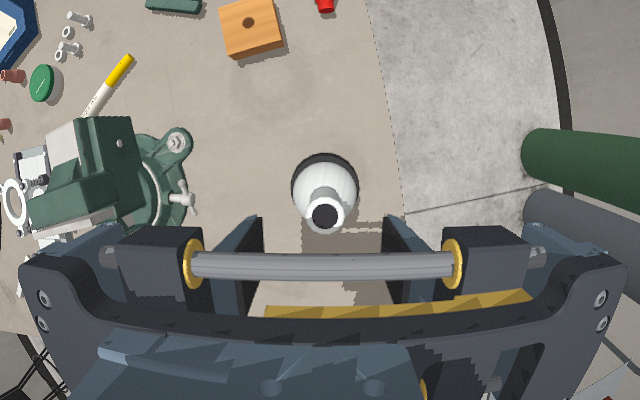

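```bash
python3 - <<'E'
from h import *
p=plane('wrist',325,215,123);print(p, cmd([448.2,-230.6,100])[0])
E
python3 -m handwheel '[[7,[0.15,3,0],0],[7,[0.15,6,0],0],[6,[0.15,8.5,0],0],[6,[0.15,10,0],0],[5.5,[0.15,10,0],0],[5,[0.15,10,0],0]]'; python3 - <<'E'
from h import *
print(cmd([448.2,-230.6,100]))
w=vision.grab_frame('wrist')[:,:,::-1]
cv2.imwrite('pics/w7.png',cv2.resize(w[150:290,225:425],None,fx=4,fy=4))
E
```

```text
[ 448.25230825 -231.38356684  123.        ] [ 0.16083112 10.12857502 -0.07551367]
time_s: 11.65
ee_pos: [450.1, -231.0, 83.7]
ee_rot: [-89.5, 0.2, -101.1]
force: [1.0, 0.2, 0.6]
gripper_width: 51.2
(array([-0.00517486,  0.2477665 , -0.17875156]), array([ 449.91913822, -230.99894834,  102.49441734]))
```

View pics/w7.png

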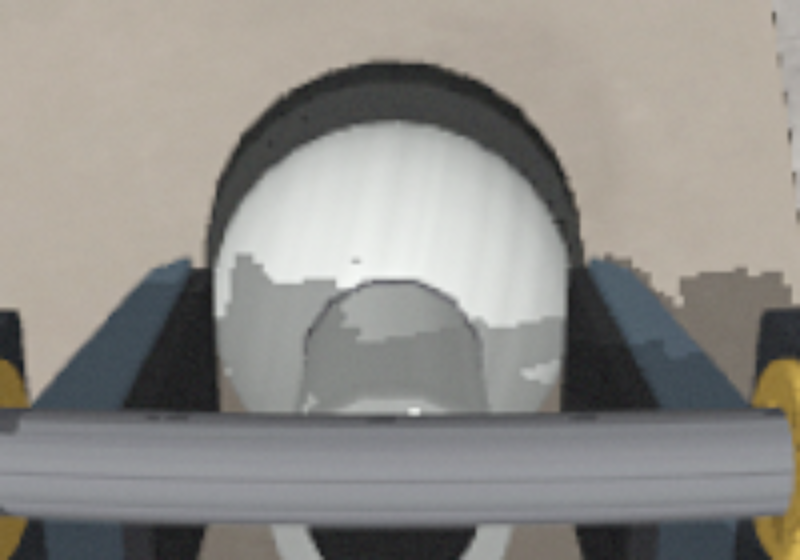

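```bash
python3 -m handwheel '[[4,[0,0.15,-0.15],0],[3,[0,0.2,-0.18],0],[1.5,[0,0.2,-0.18],0],[1.5,[0,0.2,-0.18],0],[1.5,[0,0.2,-0.18],0],[1.5,[0,0.2,-0.18],0],[1.5,[0,0.2,-0.18],0]]' 45; python3 - <<'E'
from h import *
print(cmd([448.2,-230.6,100]),state()['force'])
E
```

```text
time_s: 12.4
ee_pos: [449.0, -231.0, 82.7]
ee_rot: [-89.3, 0.2, -101.1]
force: [-0.8, 0.9, 5.4]
gripper_width: 29.0
(array([-0.03076098,  0.14642163, -0.06958209]), array([ 448.80604703, -231.03695862,  101.471222  ])) [-0.78278804  0.933979    5.35352745]
```

```bash
python3 -m handwheel '[[1.5,[0,0,0],0],[1.5,[0,-0.5,0],0],[1.5,[0,-1.5,0],0],[1.5,[0,-4,0],0],[1.5,[0,-8,0],0],[1.5,[0,-12,0],0],[1.5,[0,-16,0],0],[1.5,[0,-19,0],0],[1.5,[0,-19.5,0],0],[1.5,[0,-19.5,0],0]]'; python3 - <<'E'
from h import *
print(cmd([528,207,300]),state()['force'],state()['ee_rot'])
w=vision.grab_frame('wrist')[:,:,::-1]
cv2.imwrite('pics/w8.png',w)
cv2.imwrite('pics/s8.png',vision.grab_frame('scene')[:,:,::-1])
E
```

```text
time_s: 13.4
ee_pos: [446.6, -231.1, 277.8]
ee_rot: [-89.3, 0.2, -101.1]
force: [0.5, -0.1, -4.0]
gripper_width: 29.1
(array([-44.56888012,  -0.2109455 ,  -0.39475807]), array([ 446.32800692, -231.15120066,  296.57194042])) [ 0.48809053 -0.11902806 -4.04700169] [ -89.28829553    0.17584001 -101.06964418]
```

View pics/s8.png

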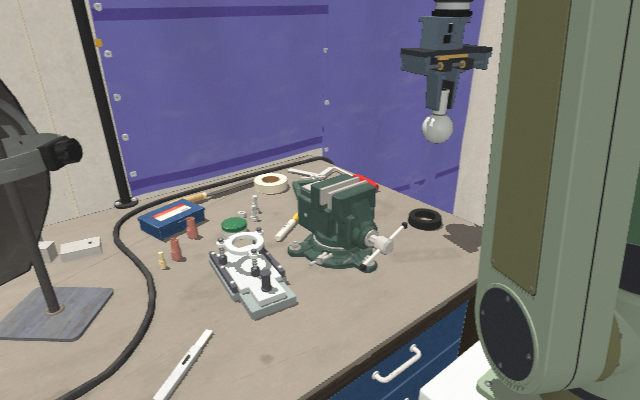

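View pics/w8.png

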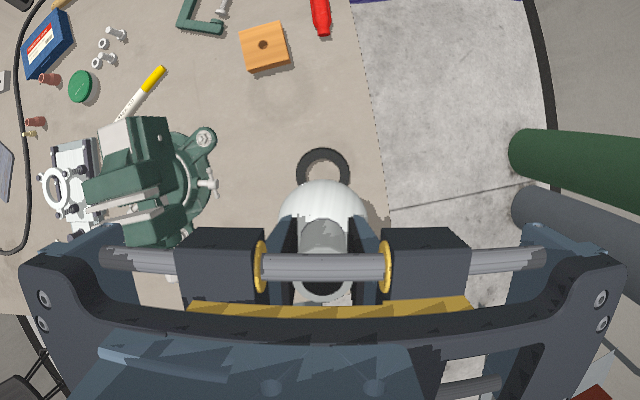

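```bash
python3 -m handwheel '[[1.5,[-3,0,0],0],[1.5,[-7,0,0],0],[1.5,[-12,0,0],0],[1.5,[-17,0,0],0],[1.5,[-22,0,0],0],[1.5,[-27,0,0],0],[1.5,[-32,0,0],0],[1.5,[-37,0,0],0],[1.5,[-42,0,0],0],[1.5,[-44.4,0,0],0]]'; python3 - <<'E'
from h import *
print(cmd([531.5,205,260]),state()['force'],state()['ee_rot'])
E
```

```text
time_s: 14.5
ee_pos: [530.1, 209.0, 274.5]
ee_rot: [-89.8, 0.2, -100.9]
force: [-0.1, -0.9, -3.0]
gripper_width: 28.9
(array([0.37362371, 3.327274  , 0.21082919]), array([530.01644813, 208.95993542, 293.28058853])) [-0.09395169 -0.93712378 -3.03270729] [ -89.83418766    0.21981538 -100.88381791]
```

```bash
python3 -m handwheel '[[1.5,[0.2,2,0.2],0],[1.5,[0.4,4,0.2],0],[1.5,[0.4,6,0.2],0],[1.5,[0.4,7,0.2],0],[1.5,[0.4,7,0.2],0],[1.5,[0.4,7,0.2],0],[1.5,[0.4,7,0.2],0]]'; python3 - <<'E'
from h import *
import json
s=state();print(cmd([531.5,205,260]),s['force'],s['ee_rot'])
m=vision.camera_model('wrist'); json.dump({k:np.array(v).tolist() for k,v in m.items()},open('m9.json','w'))
w=vision.grab_frame('wrist')[:,:,::-1]
cv2.imwrite('pics/w9.png',w)
sc=vision.grab_frame('scene')[:,:,::-1]; cv2.imwrite('pics/s9.png',sc)
t=vision.grab_frame('top')[:,:,::-1]; cv2.imwrite('pics/t9.png',t)
cv2.imwrite('pics/c12.png',cv2.resize(w[60:270,245:395],None,fx=4,fy=4,interpolation=cv2.INTER_CUBIC)[:600])
cv2.imwrite('pics/c13.png',cv2.resize(sc[110:290,190:320],None,fx=3.3,fy=3.3,interpolation=cv2.INTER_CUBIC)[:600])
E
```

```text
time_s: 15.2
ee_pos: [532.2, 205.1, 205.4]
ee_rot: [-89.7, 0.3, -100.9]
force: [-0.1, 0.6, -2.3]
gripper_width: 28.8
(array([-0.00699879, -3.58373913, -0.04506492]), array([532.12098454, 204.98415575, 224.16509073])) [-0.07001254  0.58547264 -2.27498013] [ -89.74077013    0.27467879 -100.89438671]
```

View pics/c12.png

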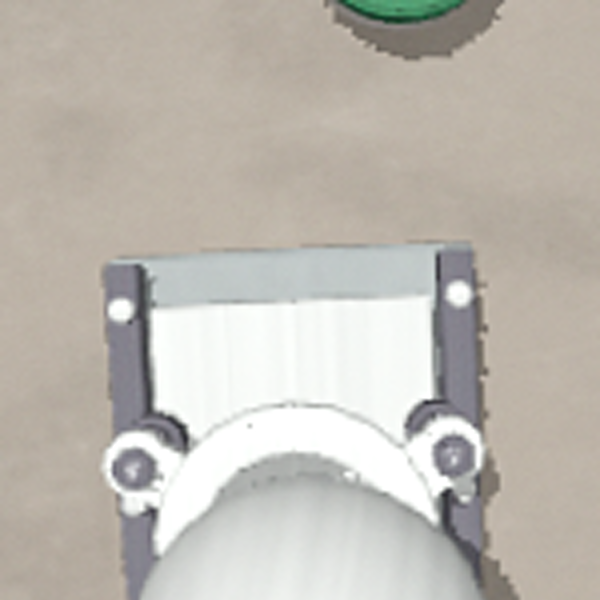

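View pics/c13.png

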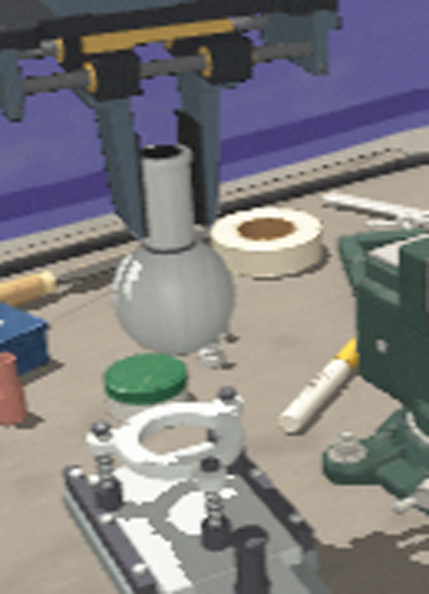

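```bash
python3 - <<'E'
from h import *
import json
m=json.load(open('m9.json'))
s=state();g=cmd([0,0,0])[1]
a=plane('wrist',278.1,176.4,82,m);b=plane('wrist',358.4,173.9,82,m);f=plane('wrist',319,160.4,77,m)
d=(b-a)/np.linalg.norm(b-a); n=np.array([-d[1],d[0],0]); yaw=np.degrees(np.arctan2(n[1],n[0]))
print('posts',a,b,np.linalg.norm(b-a),'yaw',yaw,'axis',(a+b)/2-22.5*n,'from edge',f-36*n)
print('ball scene',plane('scene',243.2,199.6,g[2]-60),plane('scene',243.2,199.6,g[2]-57),'g',g)
sc=cv2.imread('pics/s9.png')
cv2.imwrite('pics/c14.png',cv2.resize(sc[220:280,205:285],None,fx=8,fy=8,interpolation=cv2.INTER_CUBIC))
cv2.imwrite('pics/c15.png',cv2.resize(sc[140:230,205:285],None,fx=6,fy=6,interpolation=cv2.INTER_CUBIC))
E
```

```text
posts [559.69915621 243.70682474  82.        ] [547.42566851 167.08962386  82.        ] 77.59403309201741 yaw -9.101021064735084 axis [531.34566513 208.95717674  82.        ] from edge [531.18566438 207.75320428  77.        ]
ball scene [525.56735533 205.98329203 164.16737328] [519.889727   208.95111513 167.16737328] g [531.86544283 204.93093572 224.16737328]
```

View pics/c14.png

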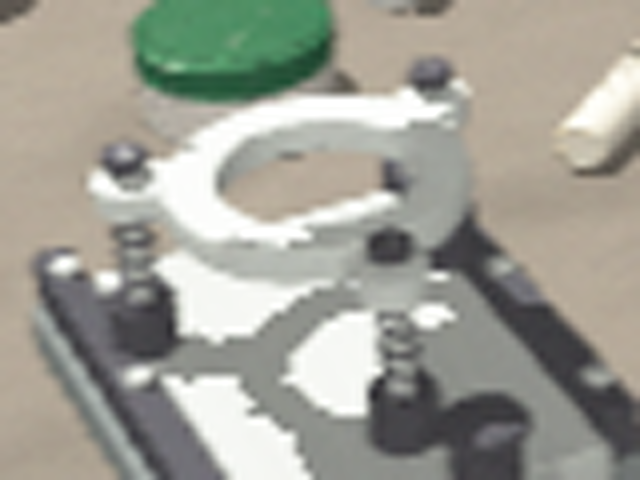

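View pics/c15.png

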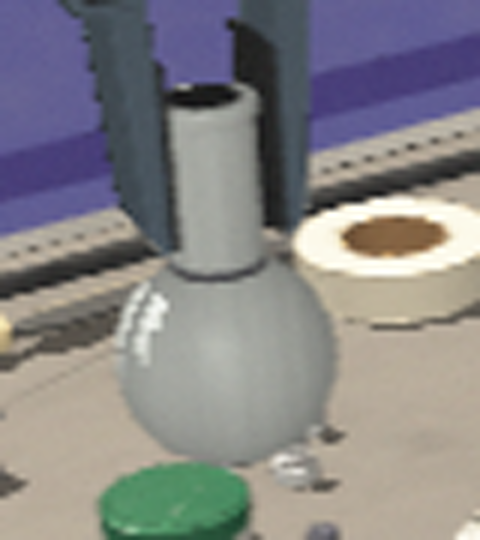

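View pics/t9.png

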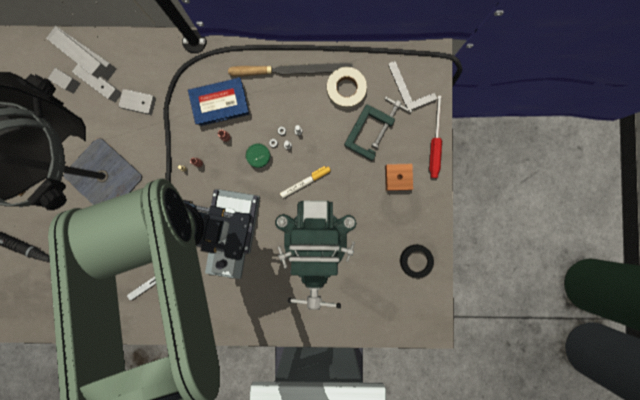

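View pics/w9.png

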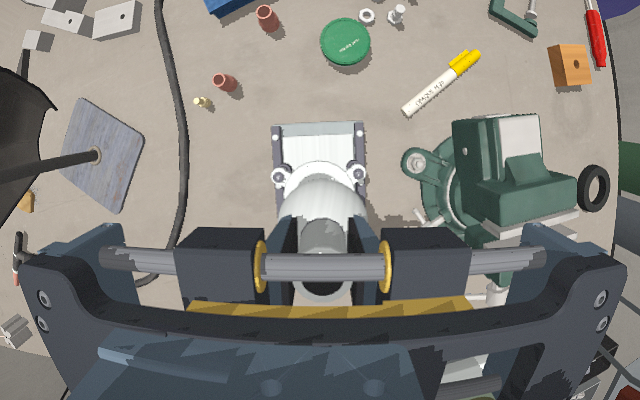

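```bash
python3 - <<'E'
from h import *
import json
from scipy.optimize import brentq
m=json.load(open('m9.json'))
s=state();g=cmd([0,0,0])[1];Rm=R.from_euler('xyz',s['ee_rot'],degrees=True).as_matrix()
tz=Rm[:,2]*[1,1,0];tx=Rm[:,0]*[1,1,0]
o,d=ray('wrist',322,173.4,m)
for dz in (57,60):
  c0=g-[0,0,dz]
  fn=lambda k:np.linalg.norm(np.cross(c0+k*tz-o,d))-33
  print('ball tool z', [brentq(fn,-40,k0) for k0 in (20,)] if fn(-40)*fn(20)<0 else (fn(-40),fn(0),fn(20)))
P=[plane('scene',205+(u+.5)/8-.5,220+(v+.5)/8-.5,82) for u,v in((126,155),(432,66),(390,238))]
print(P,np.mean(P,0))
for t in ([531.7,207.5,77],): print(proj('scene',t))
print('scene proj ball',proj('scene',g-[0,0,57]),proj('scene',g-[0,0,60]),'meas 242.7 199.1')
E
```

```text
ball tool z [2.6059666046432386]
ball tool z [2.1406865988583434]
[array([557.86031346, 244.08851586,  82.        ]), array([548.72066361, 166.00258164,  82.        ]), array([487.41919872, 214.78092927,  82.        ])] [531.33339193 208.29067559  82.        ]
[244.64450509 240.43246362]
scene proj ball [241.81611872 196.76152018] [241.95510572 198.27163707] meas 242.7 199.1
```

```bash
python3 -m handwheel '[[1.5,[-0.33,1,-0.14],0],[1.5,[-0.33,3,-0.14],0],[1.5,[-0.33,4.5,-0.14],0],[1.5,[-0.33,5.2,-0.14],0],[1.5,[-0.33,5.4,-0.14],0],[1.5,[-0.33,5.4,-0.14],0],[1.5,[-0.33,5.4,-0.14],0]]'; python3 - <<'E'
from h import *
s=state();print(cmd([531.1,208.5,160]),s['force'],s['ee_rot'])
w=vision.grab_frame('wrist')[:,:,::-1]
sc=vision.grab_frame('scene')[:,:,::-1]; cv2.imwrite('pics/s10.png',sc)
cv2.imwrite('pics/c16.png',cv2.resize(w[100:270,235:405],None,fx=3.5,fy=3.5,interpolation=cv2.INTER_CUBIC)[:600])
cv2.imwrite('pics/c17.png',cv2.resize(sc[160:290,190:310],None,fx=4.6,fy=4.6,interpolation=cv2.INTER_CUBIC)[:600])
E
```

```text
time_s: 16.05
ee_pos: [532.1, 209.0, 152.2]
ee_rot: [-89.7, 0.3, -100.9]
force: [-0.7, 0.3, -3.1]
gripper_width: 29.2
(array([ 0.05822365,  1.09653398, -0.08150694]), array([531.93609837, 208.86941691, 170.97298891])) [-0.73394973  0.28942936 -3.05170669] [ -89.66646969    0.32104465 -100.89280068]
```

View pics/c16.png

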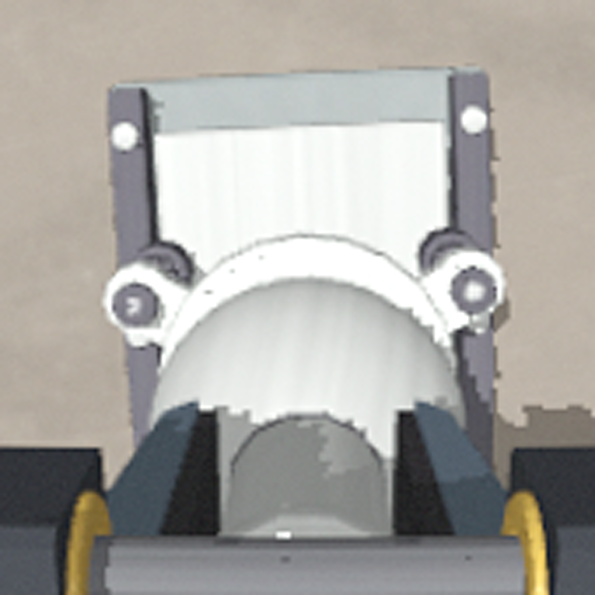

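View pics/c17.png

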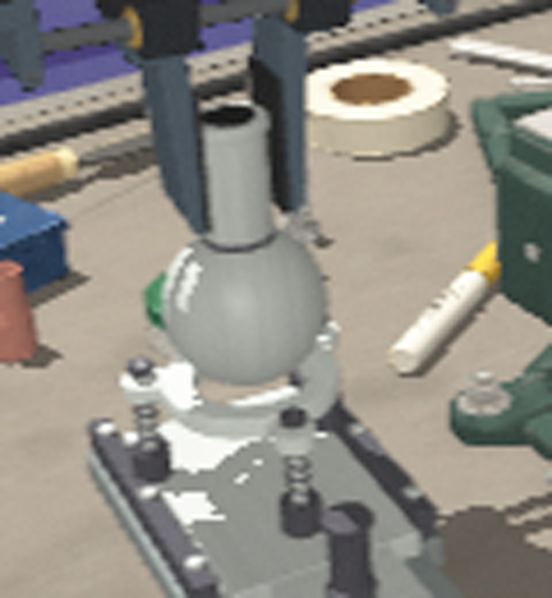

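```bash
python3 -m handwheel '[[1.5,[0.02,0.3,-0.05],0],[1.5,[0.02,0.5,-0.05],0],[1.5,[0.02,0.7,-0.05],0],[1.5,[0.02,0.9,-0.05],0],[1.5,[0.02,1.0,-0.05],0],[1.5,[0.02,1.1,-0.05],0],[1.5,[0.02,1.2,-0.05],0],[1.5,[0.02,1.2,-0.05],0]]'; python3 - <<'E'
from h import *
s=state();print(cmd([531.1,208.5,160]),s['force'],s['torque'],s['ee_rot'])
E
```

```text
time_s: 16.95
ee_pos: [532.0, 208.9, 140.6]
ee_rot: [-89.6, 0.3, -100.9]
force: [1.0, -0.6, 1.9]
gripper_width: 29.1
(array([ 0.04551212, -0.06295418, -0.06506781]), array([531.82994414, 208.82683934, 159.37774786])) [ 0.97709836 -0.57748095  1.87575716] [-0.06934245 -0.07034677 -0.01482396] [ -89.60523907    0.34997628 -100.89638938]
```

```bash
python3 -m handwheel '[[1.5,[0,0.15,0],0],[1.5,[0,0.3,0],0],[1.5,[0,0.45,0],0],[1.5,[0,0.6,0],0],[1.5,[0,0.75,0],0],[1.5,[0,0.9,0],0],[1.5,[0,1.05,0],0],[1.5,[0,1.2,0],0],[1.5,[0,1.2,0],0]]' 55; python3 - <<'E'
from h import *
s=state();print(cmd([531.1,208.5,160]),s['force'],s['torque'],s['ee_rot'])
sc=vision.grab_frame('scene')[:,:,::-1]
cv2.imwrite('pics/c18.png',cv2.resize(sc[160:290,190:310],None,fx=4.6,fy=4.6,interpolation=cv2.INTER_CUBIC)[:600])
E
```

```text
time_s: 17.85
ee_pos: [532.5, 209.1, 128.8]
ee_rot: [-89.5, 0.4, -100.9]
force: [0.8, -0.4, 6.2]
gripper_width: 28.9
(array([ 0.06253162, -1.23757086, -0.10525444]), array([532.36317069, 208.97659145, 147.63738318])) [ 0.76260845 -0.4255871   6.24095647] [-0.26682015 -0.13800673 -0.03158371] [ -89.54713596    0.37731257 -100.89452732]
```

View pics/c18.png

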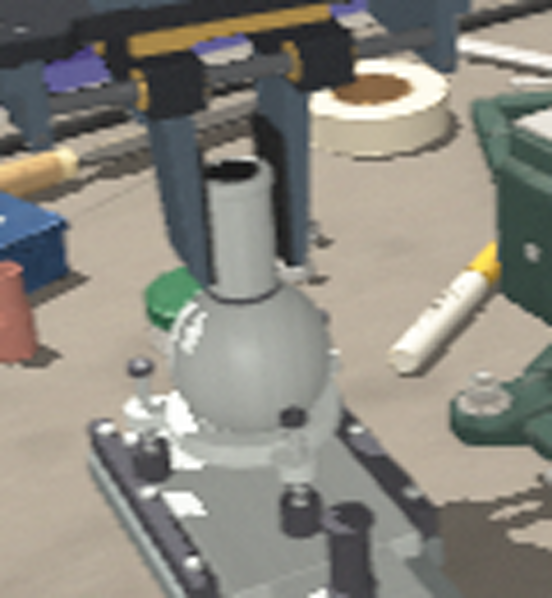

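```bash
python3 -m handwheel '[[1.5,[0,0.15,-0.03],0],[1.5,[0,0.3,-0.05],0],[1.5,[0,0.45,-0.05],0],[1.5,[0,0.6,-0.05],0],[1.5,[0,0.75,-0.05],0],[1.5,[0,0.9,-0.05],0],[1.5,[0,1.05,-0.05],0],[1.5,[0,1.2,-0.05],0],[1.5,[0,1.2,-0.05],0]]'; python3 - <<'E'
from h import *
s=state();print(cmd([531.1,208.5,160]),s['force'],s['torque'],s['ee_rot'])
E
```

```text
time_s: 18.8
ee_pos: [533.5, 209.3, 118.3]
ee_rot: [-89.3, 0.4, -100.9]
force: [2.0, -2.0, 9.9]
gripper_width: 28.4
(array([ 0.08886602, -2.29756404, -0.17818336]), array([533.30830521, 209.15936482, 137.05368597])) [ 2.03274609 -1.95431363  9.90667927] [-0.469408   -0.16889888  0.03062794] [ -89.34499039    0.43753748 -100.86829405]
```

```bash
python3 -m handwheel '[[1.5,[0,0.1,-0.05],0],[1.5,[0,0.2,-0.1],0],[1.5,[0,0.3,-0.1],0],[1.5,[0,0.35,-0.1],0],[1.5,[0,0.35,-0.1],0]]'; python3 - <<'E'
from h import *
s=state();print(cmd([531.1,208.5,160]),s['force'],s['torque'],s['ee_rot'])
E
```

```text
time_s: 19.3
ee_pos: [534.3, 209.3, 116.6]
ee_rot: [-89.1, 0.5, -100.8]
force: [1.5, -2.8, 11.6]
gripper_width: 28.5
(array([ 0.10083764, -2.46895905, -0.22902421]), array([533.96005279, 209.19476222, 135.35907239])) [ 1.49756428 -2.80211242 11.56401779] [-0.64487669 -0.17433862  0.05354049] [ -89.0985959     0.49247559 -100.83933329]
```

```bash
python3 -m handwheel '[[1.5,[0,0.1,-0.05],0],[1.5,[0,0.2,-0.1],0],[1.5,[0,0.3,-0.1],0],[1.5,[0,0.3,-0.1],0]]'; python3 - <<'E'
from h import *
s=state();print(cmd([531.1,208.5,160]),s['force'],s['torque'],s['ee_rot'])
sc=vision.grab_frame('scene')[:,:,::-1]
cv2.imwrite('pics/c19.png',cv2.resize(sc[160:290,190:310],None,fx=4.6,fy=4.6,interpolation=cv2.INTER_CUBIC)[:600])
E
```

```text
time_s: 19.7
ee_pos: [535.6, 209.2, 116.3]
ee_rot: [-88.8, 0.6, -100.8]
force: [1.2, -4.2, 15.3]
gripper_width: 28.9
(array([ 0.109837  , -2.50326292, -0.33596496]), array([535.1837747 , 209.08765409, 135.05799457])) [ 1.17003236 -4.2230549  15.30536265] [-0.85696442 -0.12722477  0.09475007] [ -88.75789518    0.5594522  -100.79269689]
```

View pics/c19.png

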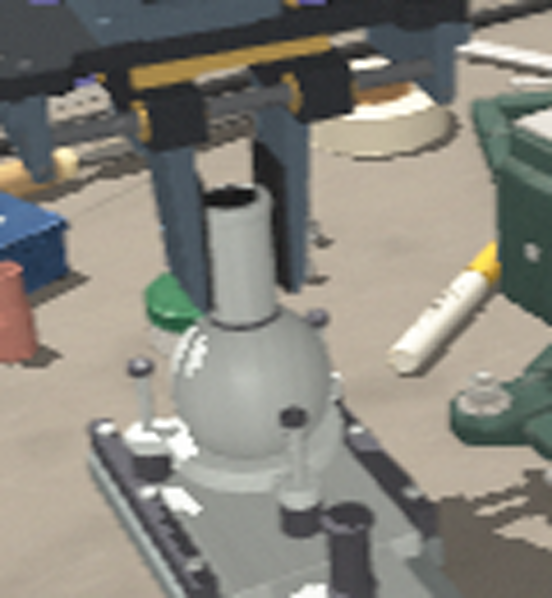

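```bash
python3 -m handwheel '[[1.5,[0,0.2,-0.15],0],[1.5,[0,0.35,-0.2],0],[1.5,[0,0.4,-0.2],0],[1.5,[0,0.4,-0.2],0],[1.5,[0,0.4,-0.2],0],[1.5,[0,0.4,-0.2],0],[1.5,[0,0.4,-0.2],0],[1.5,[0,0.4,-0.2],0]]'; python3 - <<'E'
from h import *
print(proj('scene',[531.4,208.2,75]),proj('scene',[531.4,208.2,80]))
for i in range(2):
  s=state();print(cmd([531.1,208.5,160]),s['force'],s['ee_rot'],s['gripper_width'],s['time_s'])
  sc=vision.grab_frame('scene')[:,:,::-1]
cv2.imwrite('pics/c20.png',cv2.resize(sc[160:290,190:310],None,fx=4.6,fy=4.6,interpolation=cv2.INTER_CUBIC)[:600])
w=vision.grab_frame('wrist')[:,:,::-1]
cv2.imwrite('pics/w20.png',w)
E
```

```text
time_s: 20.55
ee_pos: [536.5, 209.1, 116.1]
ee_rot: [-88.3, 0.6, -100.7]
force: [0.7, -5.0, 20.2]
gripper_width: 29.0
[244.48492538 241.52948903] [244.27097791 239.24894252]
(array([ 0.11308273, -2.52975003, -0.38961749]), array([535.91382752, 209.02563195, 134.84104039])) [ 0.68507783 -4.98801243 20.22653139] [ -88.33038569    0.64322847 -100.7383036 ] 28.96530641374791 20.55
(array([ 0.11383612, -2.52724692, -0.39006827]), array([535.91986099, 209.0316929 , 134.86645403])) [ 1.70447648 -4.51163517 20.94631322] [ -88.32797346    0.64256713 -100.73681788] 28.77235169551784 20.6
```

View pics/c20.png

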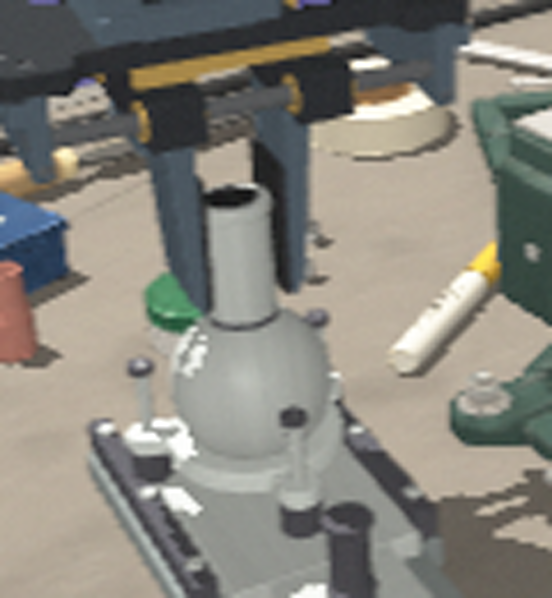

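View pics/w20.png

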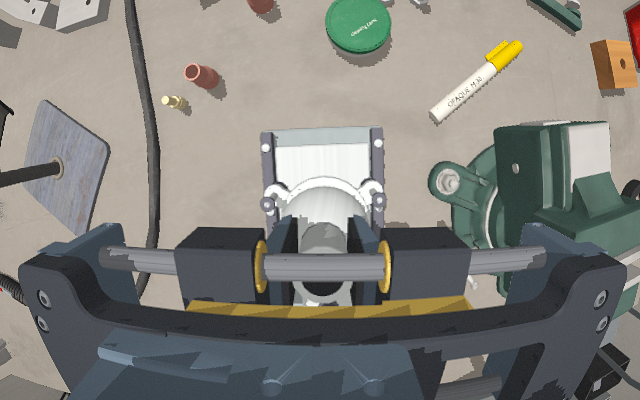

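```bash
python3 - <<'E'
from workcell import job,state
print(job.job_done()); s=state(); print(s['time_s'],s['force'],s['gripper_width'])
E
```

```text
the job is handed in; nothing more can be done
None
the job is handed in; nothing more can be done
```

The job is handed in. The locking pin is in the carriage tongue, and the flask is pressed into the sprung ring and still gripped. The hand-in reported no verdict.

- **Pin:** I took it out of its block and lowered it through the tongue into the base. It went in with almost no force until the shoulder stopped it at about 14 N. Later views showed the knob upright on the tongue.
- **Flask:** I lifted it by the neck over the vise and set it in the ring. It touched at about 5 N, and I pressed it down in steps of about 1.5 mm.
- **Ring home:** The gripper went down about 24.5 mm from first contact. The force then rose sharply over the last few tenths of a millimetre, and in the scene view the ring's tabs sit on the spring cups. I judged the ring home from these, since I could not read the ring joint itself.
- **At hand-in:** The clock was about 20.6 s. The wrist reading was about 20 N of push, the set grip was 55 N, and the fingers were 29 mm apart on the neck. The highest wrist force I read was about 21 N.
- **Other objects:** The flux tin, paint marker and ceramic cup looked undisturbed in the views I viewed. I did not measure them.

**Disagreements:**
- The cameras put the ring's position up to 5 mm apart. I went by the guide posts, on which the scene and wrist views agreed.
- During the press the gripper drifted about 4 mm in x and tilted about 1.7°. In the last scene view the ball was within about 1 pixel (about 2 mm) of where a seated ball should appear.

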